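Press a three-pin tester card on the output lands of a drive board

TASK

The drive board in the tilting holder needs its three output lands checked for shorts. Slide the tester card (the one with the aluminium grip rail along its top edge) straight up out of the slotted rack, then hold it square to the tilted board with one of its three spring pins on each of the three square lands (either way round), pressed lightly so that every pin is pushed part-way in but none is bottomed. Finish while holding it there, and leave the other boards in their slots and everything else on the bench where it is.

Things in the scene. Friction and masses are not known exactly. Their poses are not given: they have to be found in the camera images.
- card_grip (a point): Middle of the tester card's grip rail, where to take it. The card, a green circuit board 110 mm wide, 3 thick, about 0.13 kg, stands upright in one rack slot; the aluminium rail on its top edge is 100 mm long, 12 thick, 18 tall (card's lower edge 83 mm below this point; no parts within 20 mm under the rail). x: across the thickness, y: along the width, z: up. In the rack 109 mm above the table.
- card_pins (a point): Tip of the middle spring pin when not pressed, on the card's centre line 94 mm below card_grip, same axes. Three equal brass pins, 4 mm thick, in line along y, 16 mm apart, under a black block (52 by 13 mm) 9 mm above the tips. Each slides up 6 mm into the block: it starts at 0.3 N and takes 0.3 N more per mm.
- pin0_tip (a point): Tip of the end pin at card y = -16 mm when not pressed; axes as card_grip.
- pin2_tip (a point): Tip of the end pin at card y = +16 mm when not pressed; axes as card_grip.
- pin0 (a joint): Travel of the pin at card y = -16 mm: 0 = fully out, 0.006 m = bottomed.
- pin1 (a joint): Travel of the middle pin: 0 = fully out, 0.006 m = bottomed.
- pin2 (a joint): Travel of the pin at card y = +16 mm: 0 = fully out, 0.006 m = bottomed.
- rack: Fixed black rack, 150 (x) by 135 (y), 76 mm tall, origin at the centre of its underside. Three slots along its y, at x = -42, 0 and +42 mm: vertical guides at both end walls hold the outer 5 mm of a card. Boards stand on ledges 26 mm above the table; the tester card's lower edge is free after 50 mm of lift, its pins after 61 mm. Which slot holds it varies.
- lands (a point): Centre of the middle one of three square lands on the drive board's top face: bare tinned metal, 10 mm square, 16 mm apart along this frame's y, in a thin white printed frame. z: square out of the board, x: towards the row of capacitors. Parts beside the row are at most 3 mm tall; 33 mm to -x is a terminal strip 12 mm tall, 46 mm to +x capacitors 18 mm tall. Board 106 (x) by 150 mm (y).
- board_edge (a point): Middle of the drive board's lower edge, on its top face, 41 mm to the -x side of lands; axes as lands.
- board (a joint): Tilt of the board about the holder's y axis: 0 = level, growing as it leans to face the holder's -x side; set between 0.10 and 0.40 rad and stiff (gives at about 4 N m). Leave it as it is.
- holder: Fixed board holder: steel base 150 mm (x) by 215 mm (y), origin at the centre of its underside; two cheeks at y = +-100 mm with round pivots up to 87 mm tall and black knobs out to +-119 mm; tilt axis 66 mm above the table.
- spare_a_mid (a point): Middle of an ordinary board (110 mm wide, 52 mm tall, 3 mm thick, no rail) in another slot of the rack; its top edge is 78 mm above the table. Leave it.
- spare_b_mid (a point): Middle of a second ordinary board of the same size in the remaining slot. Leave it.
- meter: Grey hand-held meter lying on its back, 165 x 82 x 43 mm, origin at the centre of its underside. Leave it.
- screwdriver: Screwdriver lying on the table, about 200 mm long. Leave it.
- tape: Roll of black tape lying flat, 68 mm across, 18 mm tall, origin at the centre of its underside. Leave it.
- spool: Solder spool standing on end, 56 mm across, 40 mm tall, origin at the centre of its underside. Leave it.
- flux: Small white bottle, 40 mm across, 85 mm tall, origin at the centre of its underside. Leave it.
There are look-alikes about, which are no part of the job. Leave any purple look-alike of the rack alone.

How it is judged:
On the way:
1. the tester card is slid up, upright, until it is clear of the rack (z of card_grip in the frame of rack above 0.163 m and contact force between rack and card below 0.05 N and angle between card_grip's own z axis and vertical below 0.3 rad), for 0.2 s.
At the end, for the whole second after the job is handed in: The card is held in the gripper, off the rack and at rest, square to the tilted board (within 7 degrees) either way round, every pin inside its 10 mm square land, each of the three pins pushed in by 0.7 to 5.5 mm of its 6 mm, the card pressing on the board with 0.8 to 9 N (x of card_pins in the frame of lands between -0.005 and 0.005 m and y of card_pins in the frame of lands between -0.005 and 0.005 m and x of pin0_tip in the frame of lands between -0.005 and 0.005 m and x of pin2_tip in the frame of lands between -0.005 and 0.005 m and angle between the z axis of card_pins and the z axis of lands, either way round below 0.12 rad and value of joint pin0 between 0.0007 and 0.0055 m and value of joint pin1 between 0.0007 and 0.0055 m and value of joint pin2 between 0.0007 and 0.0055 m and contact force between card and holder between 0.8 and 9 N and contact force between the fingers and card above 2 N and contact force between card and rack below 0.05 N and linear speed of card below 0.02 m/s); the arm keeps its last pose, push and grip.
It fails at once if the card is pressed hard on the board or its holder (over 20 N) (contact force between card and holder above 20 N).
It fails at once if another board is pulled out of its place in the rack (distance of any of spare_a_mid, spare_b_mid from where it was at the start of the episode above 0.015 m).
It fails at once if something else on the bench is moved (distance of any of meter, screwdriver, tape, spool, flux from where it was at the start of the episode above 0.03 m).
It fails at once if the board is pushed out of its tilt (its edge moved over 4 mm) (distance of board_edge from where it was at the start of the episode above 0.004 m).
It also fails if it takes over 42 s, if anything falls off the work surface, if the arm or the gripper's body presses on something with over 40 N, if the wrist force passes 120 N, or if a joint passes its speed limit or range.

ROBOT

A 6-joint arm with a two-finger parallel gripper is mounted at the origin on the work surface. World frame = base frame: x ahead of the robot, y to its left, z up, the work surface at z = 0. Lengths are in m, angles in rad, forces in N, time in s.
With the tool pointing down it reaches from about 0.35 to 0.925 m from the base axis. Payload 6.4 kg.
Tool frame: the origin (TCP) lies between the finger pads; the fingertips stand 14 mm ahead of it and the grasp point (between the pads) lies 5 mm behind it; z points along the fingers, y is the direction in which the jaws open and shut (so a half turn about z gives the same grasp; the last joint's range is limited). The gripper opens to 85 mm and grips with 20 to 120 N. Pads are 22 mm wide; open, the fingers measure 114 mm over their backs; the gripper's body (76 mm by 85 mm) begins 54 mm behind the grasp point. The pads swing forward as they close: fully open they stand 13 mm farther back than shut.
Start: joints at [1.095, 0.245, 1.558, -0, 1.339, -0.174], TCP at [0.193, 0.621, 0.212] pointing down, gripper open.
Joint ranges: [-3.13, 3.13], [-1.02, 2.26], [0.13, 2.54], [-0.95, 4.09], [0.21, 2.88], [-2.74, 2.74]. Speed limits (rad/s): [2.57, 2.57, 3.14, 3.14, 3.14, 3.14].

INTERFACE

Orientations are given as a 3x3 rotation matrix whose columns are the frame's x, y, z axes.
In Python, from station import state, grab_frame, camera_model, sign_off, look_for, outline_of, pinpoint gives the robot as it stands.
- The arm moves only by the tool send_rows, never from a script. Its argument "increments" is text: rows parted by semicolons, each of 7 numbers parted by spaces: the turn, a rotation vector about the tool's x, y, z in rad, then the shift along the tool's x, y, z in m, then the opening, from 0 (shut) to 1 (fully open). A call has 1 to 10 rows; each row is the pose to reach, as a shift and turn from the pose commanded when the call began, along the tool's axes at that moment; what a row does not reach only later rows make up. A row lasts 1/12 s, in which the tool goes at most 41.7 mm and 7.16 degrees, less where a joint would pass 70% of its speed; a pose out of reach is approached as far as the arm can. A call with a gripper value outside its range is refused whole. The fingers move at their own pace and stop on an object; "grip_force" is the grip in N (left out, the last holds). Time passes only in rows, so rows that repeat a pose let the fingers close. It gives the time, the measured TCP pose, the force and the opening at its end, in the units of the state.
- state(): the state, without advancing time (a new reading comes with each control period).
- grab_frame(name): name is "side" or "top" or "wrist"; returns the picture (420x560x3 uint8, blue, green, red); there is no depth.
- camera_model(name): a dict with "fx", "fy", "cx", "cy" (pixels), "T" (4x4, takes a point from camera to world coordinates). Camera axes: x right, y down, z forward; pixel columns grow to the right and rows downward; lengths in m; the calibration is good to about 2 mm. A picture is of the moment at which its call begins: read the wrist's pose just before it. camera_model takes no time and is no camera call; for the wrist camera it gives the pose at the moment of the call.
- sign_off(): hands the job in, once; it reports no verdict.
Trained networks look in the newest picture that a camera, given by its name, has taken for a name from the list of things; names that differ only in an ending like _2 or _b are one class to them, and where a whole thing is asked for, a point or a joint stands for the part that bears it (a point fixed in the world has none). Each returns a list of dicts, best first, with "score" (0 to 1); they miss things now and then, are a little off and sometimes report something else, mostly with a low value. They report only what shows in the picture. A call takes as long as a camera call. They do not tell look-alikes from the thing itself.
- look_for(camera, thing): "rect" ([left, top, right, bottom] in pixels, round what is visible of it).
- outline_of(camera, thing): "pixels" (420x560 bool, what is visible of it) and "rect" ([left, top, right, bottom] in pixels, round what is visible of it).
- pinpoint(camera, thing): "pixel" ([column, row] in pixels: a listed point, or the origin of a listed thing).
The state is a dict: "clock": time; "qpos": joint angles; "qvel": joint speeds; "joint_torque": joint torques, N m; "eef_pos": TCP position; "tcp_rot": TCP orientation; "force": force on the tool from outside, world axes, zero at the start; "ft_torque": the same for the moment, N m; "grip_width": finger opening in m.
Only numpy, scipy, OpenCV 4.12 (cv2) and the standard library are available. Lean on these libraries where they do the work, as an engineer would, in place of code of your own. Each camera call takes 0.05 s, during which the arm holds its last target.

## Working session

There is one attempt and no reset: what is moved stays moved. The work goes in short steps, Python scripts to look and compute and a tool call to move; the robot and the scene stay as the last step left them, time stands still between calls to the robot, and variables do not carry over. Pictures are saved under pics/ and viewed, and the job is handed in when it is done.

Besides the shell and the picture viewer there is one more tool, called as name(argument=value, ...), one argument or row to a line, values as JSON. send_rows: Moves the arm, as the interface text tells. Its arguments: {"type":"object","properties":{"increments":{"type":"string"},"grip_force":{"type":"number"}},"required":["increments"]}

```bash
mkdir -p pics; ls; python3 - <<'E'
from station import *
import cv2
s=state();print(s['clock'],s['eef_pos'],s['tcp_rot'],s['grip_width'],s['force'])
for n in ['side','top','wrist']:
    cv2.imwrite(f'pics/{n}0.png',grab_frame(n)); m=camera_model(n); print(n,m['fx'],m['cx'],m['cy'],m['T'])
E
```

```text
pics
0.0 [0.19288185 0.62008977 0.21046037] [[-9.54819178e-01  2.97185906e-01 -9.35036930e-04]
 [ 2.97187140e-01  9.54817662e-01 -1.74251291e-03]
 [ 3.74939499e-04 -1.94166569e-03 -9.99998045e-01]] 0.08532740257588572 [ 0.17547552 -0.10101309  0.48986536]
side 510.89659725796014 285.61074392254983 217.47252241716967 [[ 0.93350547 -0.26593326  0.2405141   0.21725812]
 [-0.35852928 -0.68306262  0.63630355 -0.77017235]
 [-0.00492809 -0.68022419 -0.73298756  0.98476077]
 [ 0.          0.          0.          1.        ]]
top 545.5933277898048 279.0540453884452 217.91946004520616 [[-0.00615491 -0.99475933  0.10205879  0.35659758]
 [-0.9999671   0.00558345 -0.00588403  0.01303805]
 [ 0.00528335 -0.10209164 -0.99476097  1.62564898]
 [ 0.          0.          0.          1.        ]]
wrist 313.9409629585342 282.3942125661895 208.75866363856198 [[ 0.29725363  0.91399765  0.27613144  0.12121403]
 [ 0.95479634 -0.28392815 -0.08802698  0.64232213]
 [-0.00205497  0.28981563 -0.95708029  0.37281046]
 [ 0.          0.          0.          1.        ]]
```

View pics/side0.png

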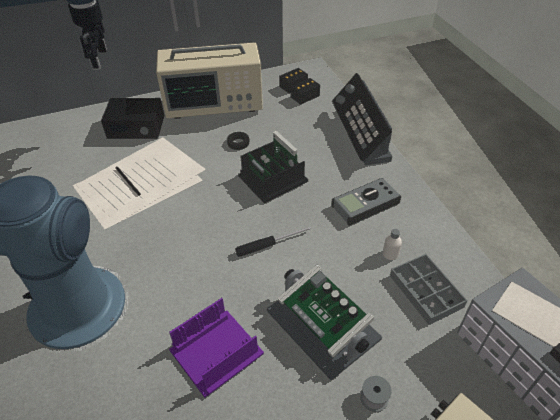

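View pics/top0.png

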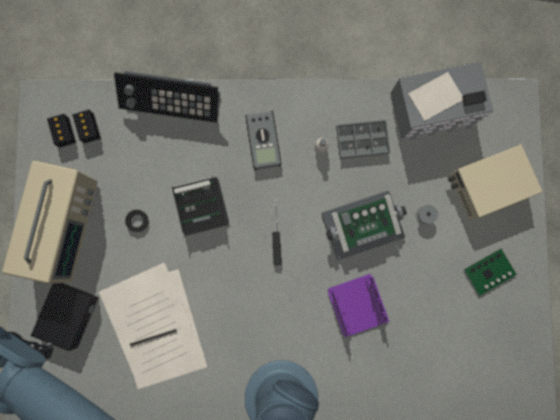

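View pics/wrist0.png

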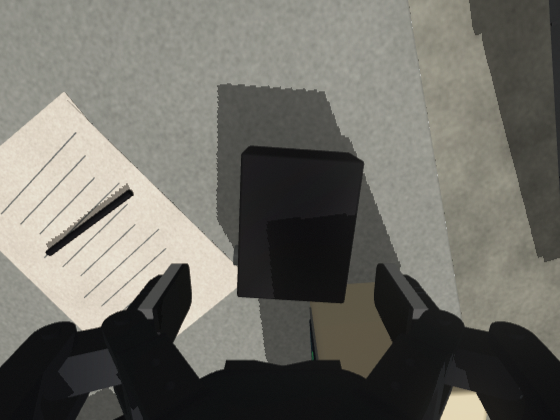

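The side and top views show the black rack at top (200,207), with the grip rail at its far edge near (192,185). The holder with the green board is at top (365,222). The purple decoy rack is at (358,305).

```bash
cat > h.py <<'E'
import numpy as np
from station import *
def ray(n,px,m=None):
    m=m or camera_model(n);d=np.array([(px[0]-m['cx'])/m['fx'],(px[1]-m['cy'])/m['fy'],1.]);return m['T'][:3,3],m['T'][:3,:3]@d
def onz(n,px,z,m=None):
    o,d=ray(n,px,m);return o+d*(z-o[2])/d[2]
def proj(n,P,m=None):
    m=m or camera_model(n);c=m['T'][:3,:3].T@(np.asarray(P)-m['T'][:3,3]);return np.array([m['fx']*c[0]/c[2]+m['cx'],m['fy']*c[1]/c[2]+m['cy']])
def tri(pairs):
    A=0;b=0
    for (o,d) in pairs:
        d=d/np.linalg.norm(d);M=np.eye(3)-np.outer(d,d);A=A+M;b=b+M@o
    return np.linalg.solve(A,b)
E
python3 - <<'E'
from h import *
np.set_printoptions(precision=4,suppress=True)
for n in ['side','top']:
    for t in ['card_grip','rack','lands','board_edge','holder','spare_a_mid','flux','meter','spool','tape','screwdriver']:
        print(n,t,[(np.round(r['pixel'],1),round(float(r['score']),2)) for r in pinpoint(n,t)[:3]])
E
```

```text
side card_grip [(array([287.9, 140.7]), 0.67), (array([258.1, 170.2]), 0.54), (array([363.9, 205.1]), 0.25)]
side rack [(array([270.3, 181.8]), 0.66), (array([214.6, 350.6]), 0.65), (array([285.1, 172. ]), 0.34)]
side lands [(array([321. , 310.1]), 0.61), (array([286.2, 171. ]), 0.6), (array([284.4, 166.9]), 0.16)]
side board_edge [(array([303.8, 324.4]), 0.66), (array([387.1, 256.2]), 0.6)]
side holder [(array([322.5, 325.3]), 0.92), (array([286.9, 172.7]), 0.59), (array([281.5, 165.1]), 0.18)]
side spare_a_mid [(array([257.7, 175.7]), 0.83)]
side flux [(array([387.5, 252.1]), 0.6), (array([270.7, 164.4]), 0.5)]
side meter [(array([365.5, 203.6]), 0.74)]
side spool [(array([376.8, 395.7]), 0.96), (array([389.6, 254.4]), 0.59)]
side tape [(array([238.3, 146.3]), 0.53)]
side screwdriver [(array([272.6, 242.8]), 0.83), (array([322.4, 325.5]), 0.58)]
top card_grip [(array([192.3, 189.2]), 0.7)]
top rack [(array([199.9, 203.8]), 0.95), (array([359.3, 304.1]), 0.95)]
top lands [(array([364.3, 224.4]), 0.67)]
top board_edge [(array([372.3, 240.5]), 0.65)]
top holder [(array([359.2, 226.4]), 0.92), (array([275.7, 234. ]), 0.15)]
top spare_a_mid [(array([204.9, 215.5]), 0.54)]
top flux [(array([322.7, 151. ]), 0.57)]
top meter [(array([265.2, 141.9]), 0.86)]
top spool [(array([427.4, 212.9]), 0.57)]
top tape [(array([135.1, 219. ]), 0.65)]
top screwdriver [(array([274.9, 231. ]), 0.53)]
```

```bash
python3 - <<'E'
from h import *
import cv2
np.set_printoptions(precision=4,suppress=True)
print('grip',tri([ray('side',(287.9,140.7)),ray('top',(192.3,189.2))]),onz('side',(287.9,140.7),.109),onz('top',(192.3,189.2),.109))
print('rack',onz('side',(270.3,181.8),0),onz('top',(199.9,203.8),0))
print('lands',tri([ray('side',(321,310.1)),ray('top',(364.3,224.4))]))
print('edge',tri([ray('side',(303.8,324.4)),ray('top',(372.3,240.5))]))
print('holder',onz('side',(322.5,325.3),0),onz('top',(359.2,226.4),0))
t=grab_frame('top');s=grab_frame('side')
def crop(i,x,y,w,h,k): return cv2.resize(i[y:y+h,x:x+w],None,fx=k,fy=k,interpolation=cv2.INTER_CUBIC)
cv2.imwrite('pics/c1.png',np.vstack([np.hstack([crop(t,160,165,80,75,5),crop(s,225,125,80,75,5)])]))
cv2.imwrite('pics/c2.png',np.hstack([crop(t,315,180,100,85,4),crop(s,260,260,100,85,4)]))
E
```

```text
grip [0.6006 0.2437 0.1184] [0.6125 0.2535 0.109 ] [0.5946 0.2471 0.109 ]
rack [0.5493 0.2281 0.    ] [0.5673 0.2407 0.    ]
lands [ 0.4965 -0.2422  0.0569]
edge [ 0.4489 -0.2633  0.0609]
holder [ 0.5    -0.2466  0.    ] [ 0.4965 -0.2363  0.    ]
```

View pics/c1.png

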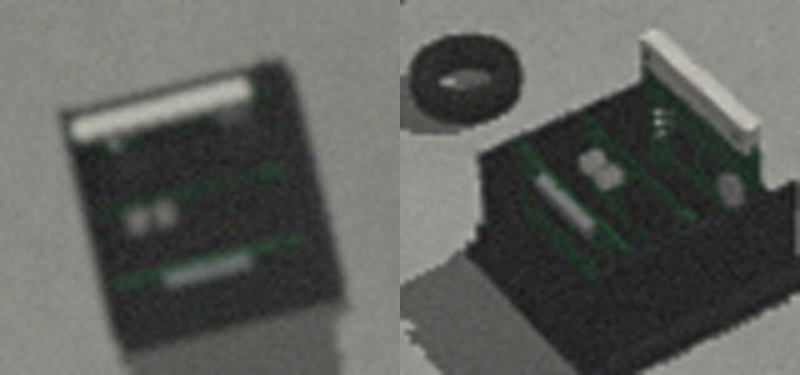

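View pics/c2.png

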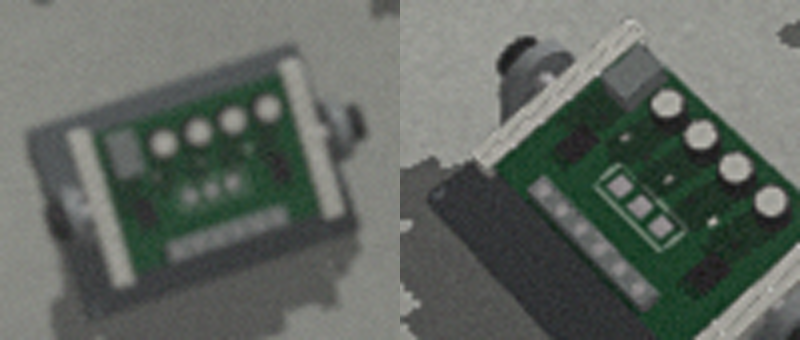

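```bash
python3 - <<'E'
from h import *
np.set_printoptions(precision=4,suppress=True)
a=onz('top',(174.5,190.5),.118);b=onz('top',(210.5,182.5),.118);print(a,b,np.linalg.norm(a-b),(a+b)/2,np.degrees(np.arctan2(*(a-b)[:2][::-1])))
# side rail ends at crop (650,35),(760,140)-> 
for p,q in [((650,35),(755,130))]:
    p=onz('side',((p[0]-400)/5+225,p[1]/5+125),.118);q=onz('side',((q[0]-400)/5+225,q[1]/5+125),.118);print(p,q,np.linalg.norm(p-q),(p+q)/2,np.degrees(np.arctan2(*(p-q)[:2][::-1])))
# holder: lands
for c in [(620,186),(641,206),(661,227)]: print(onz('side',((c[0]-400)/4+260,c[1]/4+260),.065))
for c in [(189,196),(211,189),(233,182)]: print(onz('top',((c[0])/4+315,c[1]/4+180),.065))
s=state();print(s['clock'])
E
```

```text
[0.5898 0.2953 0.118 ] [0.6119 0.1951 0.118 ] 0.102600018120133 [0.6008 0.2452 0.118 ] 102.41375202016374
[0.5891 0.2911 0.118 ] [0.6127 0.1952 0.118 ] 0.09881610316602595 [0.6009 0.2431 0.118 ] 103.80918904745035
[ 0.4849 -0.2339  0.065 ]
[ 0.4903 -0.2492  0.065 ]
[ 0.4949 -0.2646  0.065 ]
[ 0.4834 -0.2349  0.065 ]
[ 0.4883 -0.2508  0.065 ]
[ 0.4933 -0.2668  0.065 ]
1.35
```

```bash
cat >> h.py <<'E'
from scipy.spatial.transform import Rotation as Ro
def rows(P,R,n=1):
    s=state();R0=np.array(s['tcp_rot']);d=R0.T@(np.asarray(P)-s['eef_pos']);w=Ro.from_matrix(R0.T@R).as_rotvec()
    print('t',round(s['clock'],2),'turn',np.round(w,4),'shift',np.round(d,4),'rows>=',np.linalg.norm(d)/.0417,np.linalg.norm(w)/np.radians(7.16))
def down(yaw): # tool y at angle yaw, z down
    y=np.array([np.cos(yaw),np.sin(yaw),0]);z=np.array([0,0,-1.]);return np.c_[np.cross(y,z),y,z]
E
python3 - <<'E'
from h import *
R=down(np.radians(13.1))
rows([.28,.56,.31],R);rows([.601,.244,.26],R)
E
```

```text
t 1.35 turn [-0.      0.      1.0404] shift [-0.1009 -0.0321 -0.0984] rows>= 3.4664105848077886 8.325276287867368
t 1.35 turn [-0.      0.      1.0404] shift [-0.5013 -0.2384 -0.0484] rows>= 13.362391085544264 8.325276287867368
```

send_rows(
  increments="0 0 0.1 -0.03 -0.01 -0.035 1; 0 0 0.2 -0.06 -0.02 -0.07 1; 0 0 0.3 -0.09 -0.03 -0.1 1; 0 0 0.42 -0.13 -0.05 -0.1 1; 0 0 0.54 -0.17 -0.07 -0.1 1; 0 0 0.66 -0.21 -0.09 -0.1 1; 0 0 0.78 -0.25 -0.11 -0.1 1; 0 0 0.9 -0.29 -0.13 -0.1 1; 0 0 1.02 -0.325 -0.15 -0.1 1; 0 0 1.04 -0.36 -0.168 -0.1 1",
)

```text
clock: 2.18
eef_pos: [0.473, 0.3666, 0.3118]
tcp_rot: [[-0.223, 0.975, 0.0], [0.975, 0.223, 0.0], [0.0, 0.0, -1.0]]
force: [0.9, 0.6, -0.5]
grip_width: 0.0852
```

```bash
python3 - <<'E'
from h import *
R=down(np.radians(13.1))
print(state()['eef_pos'])
rows([.601,.244,.27],R)
E
```

```text
[0.47301987 0.36664978 0.31184092]
t 2.18 turn [ 0.0005 -0.0002 -0.004 ] shift [-0.1481  0.0974  0.0419] rows>= 4.367705488306162 0.03193653291569235
```

send_rows(
  increments="0 0 0 -0.037 0.024 0.01 1; 0 0 0 -0.074 0.049 0.02 1; 0 0 0 -0.111 0.073 0.03 1; 0 0 0 -0.14 0.092 0.04 1; 0 0 0 -0.148 0.097 0.042 1; 0 0 0 -0.148 0.097 0.042 1",
)

```text
clock: 2.68
eef_pos: [0.6014, 0.2432, 0.2676]
tcp_rot: [[-0.223, 0.975, -0.003], [0.975, 0.223, -0.001], [-0.0, -0.003, -1.0]]
force: [0.1, 0.7, -1.2]
grip_width: 0.0855
```

```bash
python3 - <<'E'
from h import *
import cv2
print(state()['eef_pos'])
i=grab_frame('wrist');m=camera_model('wrist');np.savez('w1.npz',**m)
for r in pinpoint('wrist','card_grip')[:3]: print(r['score'],r['pixel'],onz('wrist',r['pixel'],.109,m))
print(proj('wrist',[.601,.244,.118],m))
cv2.imwrite('pics/w1.png',i)
E
```

```text
[0.60137648 0.24315324 0.26755537]
0.88 [284.2, 183.3] [0.59949485 0.24928932 0.109     ]
[284.48127205 190.43995929]
```

View pics/w1.png

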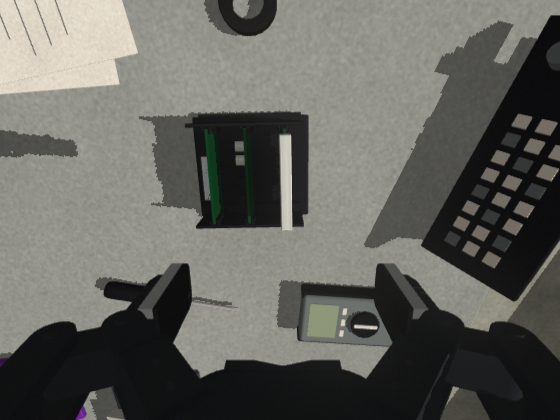

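The wrist view shows the rail's top face from about (286,135) to (287,230), in the slot furthest in +x. The two green spare boards are to its left.

```bash
python3 - <<'E'
from h import *
import cv2
i=cv2.imread('pics/w1.png');m=dict(np.load('w1.npz'))
c=cv2.resize(i[120:240,180:320],None,fx=5,fy=5,interpolation=cv2.INTER_CUBIC);cv2.imwrite('pics/w1c.png',c)
g=(i.min(axis=2)>150).astype('uint8');n,l,st,ce=cv2.connectedComponentsWithStats(g[125:240,270:300])
k=1+np.argmax(st[1:,4]);ys,xs=np.where(l==k);xs=xs+270;ys=ys+125
print(st[k],ce[k]); 
r=cv2.minAreaRect(np.c_[xs,ys].astype('float32'));print(r)
bp=cv2.boxPoints(r);P=np.array([onz('wrist',p,.118,m) for p in bp]);print(P,P.mean(0))
for a,b in[(0,1),(1,2)]:
    d=P[a]-P[b];print(np.linalg.norm(d),np.degrees(np.arctan2(d[1],d[0])))
E
```

```text
[  10   10   13   96 1003] [15.97407777 56.73579262]
((286.107666015625, 182.52127075195312), (95.16350555419922, 10.711249351501465), 88.63607025146484)
[[0.58388957 0.29675228 0.118     ]
 [0.59397315 0.29932587 0.118     ]
 [0.61916719 0.20392487 0.118     ]
 [0.60814482 0.20107289 0.118     ]] [0.60129368 0.25026898 0.118     ]
0.010406821989164056 -165.6822909357188
0.09867162712603617 104.79326958414566
```

View pics/w1c.png

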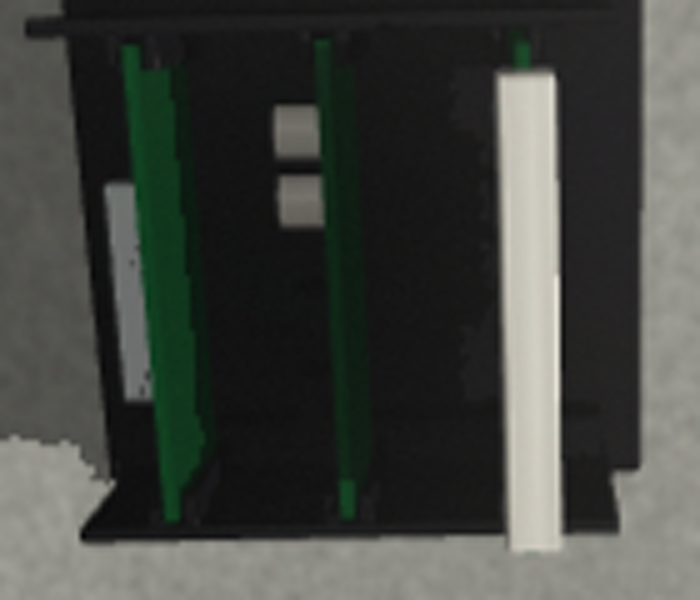

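```bash
python3 - <<'E'
from h import *
rows([.601,.248,.104],down(np.radians(13.8)))
E
```

```text
t 2.78 turn [-0.0006 -0.0006 -0.0125] shift [0.0012 0.0017 0.1655] rows>= 3.9693598893448407 0.10012900767322017
```

send_rows(
  increments="0 0 -0.013 0.001 0.002 0.04 1; 0 0 -0.013 0.001 0.002 0.08 1; 0 0 -0.013 0.001 0.002 0.105 1; 0 0 -0.013 0.001 0.002 0.11 1; 0 0 -0.013 0.001 0.002 0.11 1",
)

```text
clock: 3.2
eef_pos: [0.5997, 0.2489, 0.1583]
tcp_rot: [[-0.242, 0.97, -0.003], [0.97, 0.242, -0.0], [0.0, -0.003, -1.0]]
force: [-0.6, -0.4, 0.1]
grip_width: 0.0857
```

```bash
python3 - <<'E'
from h import *
import cv2
print(state()['eef_pos'])
i=grab_frame('wrist');m=camera_model('wrist')
cv2.imwrite('pics/w2.png',i)
g=(i.min(axis=2)>140).astype('uint8');n,l,st,ce=cv2.connectedComponentsWithStats(g[:300,230:340])
for k in np.argsort(-st[1:,4])[:2]+1:
    ys,xs=np.where(l==k);r=cv2.minAreaRect(np.c_[xs+230,ys].astype('float32'));print(r)
    P=np.array([onz('wrist',p,.118,m) for p in cv2.boxPoints(r)]);print(P,P.mean(0))
rows([.601,.248,.104],down(np.radians(13.8)))
E
```

```text
[0.59974334 0.24888934 0.15829378]
((284.5, 149.49996948242188), (108.99998474121094, 298.99993896484375), -0.0)
[[0.57640203 0.18238212 0.118     ]
 [0.53864879 0.37331549 0.118     ]
 [0.59868599 0.38823793 0.118     ]
 [0.65549625 0.20207921 0.118     ]] [0.59230827 0.28650369 0.118     ]
t 3.25 turn [ 0.0012 -0.0001  0.003 ] shift [-0.0008 -0.0008  0.0569] rows>= 1.3646027336473956 0.025736299432591876
```

View pics/w2.png

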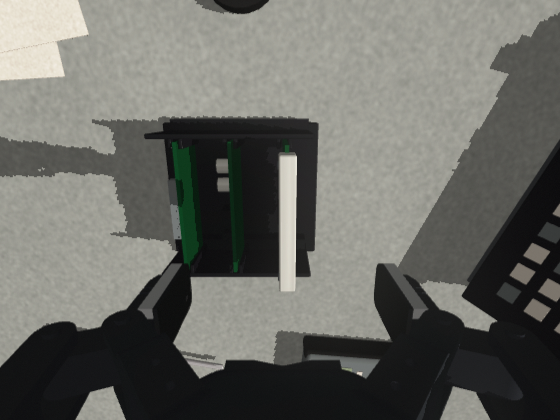

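The rail's top face runs from (288,153) to (288,291), and the fingers are centred on about column 282.

```bash
python3 - <<'E'
from h import *
m=camera_model('wrist')
a=onz('wrist',(288.3,153),.118,m);b=onz('wrist',(287.7,291),.118,m);print(a,b,np.linalg.norm(a-b),(a+b)/2,np.degrees(np.arctan2(*(a-b)[:2][::-1])))
rows([.602,.248,.104],down(np.radians(13.8)))
E
```

```text
[0.5920039  0.29784363 0.118     ] [0.61660256 0.19939565 0.118     ] 0.10147461860122056 [0.60430323 0.24861964 0.118     ] 104.02893781614272
t 3.25 turn [ 0.0012 -0.0001  0.003 ] shift [-0.0011  0.0002  0.0569] rows>= 1.3646054235209522 0.025736299432591876
```

send_rows(
  increments="0 0 0.003 -0.001 0.001 0.03 1; 0 0 0.003 -0.001 0.001 0.05 1; 0 0 0.003 -0.001 0.001 0.056 1; 0 0 0.003 -0.001 0.001 0.056 0.5; 0 0 0.003 -0.001 0.001 0.056 0.3; 0 0 0.003 -0.001 0.001 0.056 0.3;0 0 0.003 -0.001 0.001 0.056 0.2",
  grip_force=45,
)

```text
clock: 3.83
eef_pos: [0.6043, 0.2473, 0.1061]
tcp_rot: [[-0.237, 0.972, 0.004], [0.972, 0.237, 0.001], [-0.0, 0.004, -1.0]]
force: [-0.1, -0.2, -0.5]
grip_width: 0.0387
```

send_rows(
  increments="0 0 0 0 0 0 0; 0 0 0 0 0 0 0; 0 0 0 0 0 0 0; 0 0 0 0 0 0 0; 0 0 0 0 0 0 0",
)

```text
clock: 4.25
eef_pos: [0.6029, 0.2469, 0.1036]
tcp_rot: [[-0.237, 0.972, -0.0], [0.972, 0.237, 0.0], [0.0, -0.0, -1.0]]
force: [-1.4, -0.4, 0.0]
grip_width: -0.0002
```

```bash
python3 - <<'E'
from h import *
import cv2
s=state();print(s['eef_pos'],s['force'],s['ft_torque'],s['grip_width'],s['tcp_rot'])
i=grab_frame('wrist')
cv2.imwrite('pics/w3.png',i)
E
```

```text
[0.60290619 0.24686477 0.10360063] [-1.42292476 -0.44584098  0.03727076] [0.01714078 0.01260466 0.01092056] -0.00017151588283088198 [[-2.36656439e-01  9.71593397e-01 -3.71558878e-05]
 [ 9.71593397e-01  2.36656440e-01  4.44182226e-06]
 [ 1.31088253e-05 -3.50492294e-05 -9.99999999e-01]]
```

View pics/w3.png

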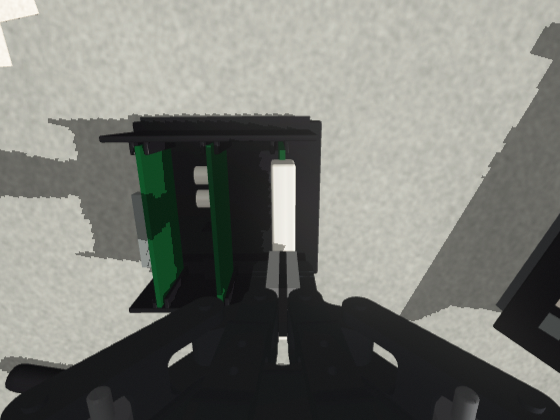

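```bash
python3 - <<'E'
from h import *
import cv2
i=cv2.imread('pics/w3.png')
s=grab_frame('side')
c=cv2.resize(i[140:380,180:390],None,fx=2.5,fy=2.5,interpolation=cv2.INTER_CUBIC)
d=cv2.resize(s[70:220,200:340],None,fx=4,fy=4,interpolation=cv2.INTER_CUBIC)
cv2.imwrite('pics/w3c.png',c);cv2.imwrite('pics/s3c.png',d)
E
```

```text
(no output)
```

View pics/w3c.png

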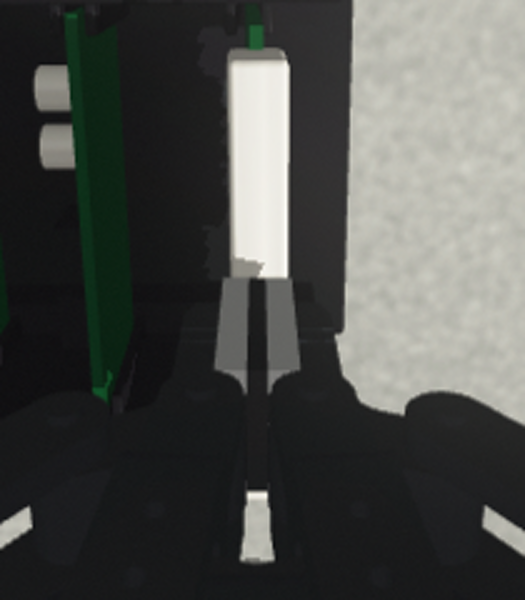

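View pics/s3c.png

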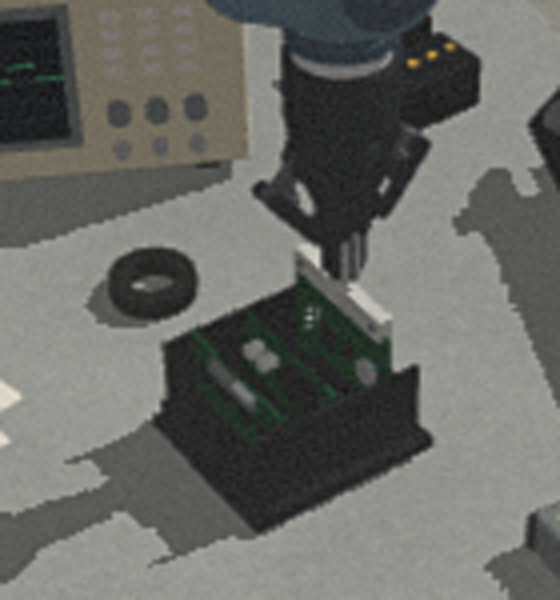

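```bash
python3 - <<'E'
from h import *
for z in (.08,.0896,.1,.11,.12,.13): print(z,proj('side',[.603,.247,z]),proj('wrist',[.603,.247,z]))
m=camera_model('wrist');R=np.array(state()['tcp_rot']);print(R.T@(m['T'][:3,3]-state()['eef_pos']),R.T@m['T'][:3,:3], state()['qpos'],state()['clock'])
E
```

```text
0.08 [285.56152969 151.23081361] [284.59260742 235.52027762]
0.0896 [285.54396948 148.50735371] [284.67062074 241.43451879]
0.1 [285.52474508 145.52578898] [284.76411732 248.52255618]
0.11 [285.50605996 142.62786261] [284.86431051 256.11826744]
0.12 [285.48717546 139.69901409] [284.97641847 264.61724583]
0.13 [285.46808837 136.73874584] [285.1027009  274.19079929]
[ 0.07435632 -0.00092669 -0.16207682] [[-4.57826301e-06 -9.56644208e-01 -2.91259094e-01]
 [ 9.99998734e-01  4.59075285e-04 -1.52355747e-03]
 [ 1.59121228e-03 -2.91258732e-01  9.56642994e-01]] [ 2.14922108e-01  3.58823234e-01  1.62544460e+00  5.80868142e-06
  1.15751529e+00 -2.40341626e-02] 4.35
```

The fingers closed to zero width, apparently just above the rail: the pad ends sit at row 250 in the wrist view and on the rail's top edge in the side view. I'll open them part-way and look again before going lower.

send_rows(
  increments="0 0 0 0 0 0 0.45; 0 0 0 0 0 0 0.45; 0 0 0 0 0 0 0.45; 0 0 0 0 0 0 0.45",
)

```text
clock: 4.68
eef_pos: [0.6029, 0.2469, 0.1036]
tcp_rot: [[-0.237, 0.972, -0.0], [0.972, 0.237, -0.0], [-0.0, -0.0, -1.0]]
force: [-0.9, -0.4, -0.7]
grip_width: 0.0384
```

```bash
python3 - <<'E'
from h import *
import cv2
st=state();print(st['eef_pos'],st['force'],st['grip_width'])
i=grab_frame('wrist');s=grab_frame('side')
c=cv2.resize(i[140:380,180:390],None,fx=2,fy=2,interpolation=cv2.INTER_CUBIC)
d=cv2.resize(s[100:200,230:320],None,fx=4.2,fy=4.8,interpolation=cv2.INTER_CUBIC)
cv2.imwrite('pics/w4.png',np.hstack([c,d]))
E
```

```text
[0.60291058 0.24687295 0.10356925] [-0.86588942 -0.4090648  -0.66501581] 0.03841782529750145
```

View pics/w4.png

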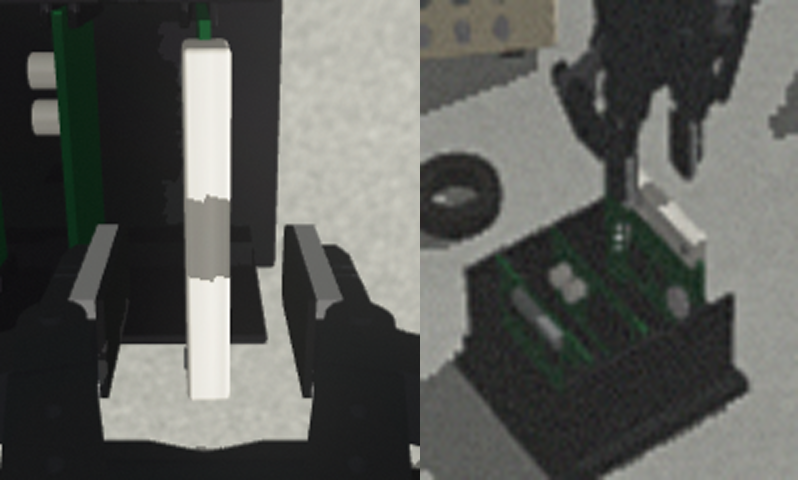

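```bash
python3 - <<'E'
from h import *
s=state();R=np.array(s['tcp_rot']);p=np.array(s['eef_pos'])
for dz in (.014,.0,-.01,-.02,-.03,-.04):
  for dy in (-.0192,.0192):
    print(dz,dy,[np.round(proj('side',p+R@np.array([dx,dy,dz])),1) for dx in (-.011,.011)],[np.round(proj('wrist',p+R@np.array([dx,dy,dz])),1) for dx in (-.011,.011)])
E
```

```text
0.014 -0.0192 [array([282. , 153.3]), array([277.5, 149. ])] [array([253.2, 258.1]), array([252.2, 224.4])]
0.014 0.0192 [array([293.6, 148.1]), array([289. , 143.9])] [array([315.6, 258.1]), array([316.7, 224.5])]
0.0 -0.0192 [array([282. , 149.3]), array([277.4, 145. ])] [array([251. , 268.9]), array([249.8, 233. ])]
0.0 0.0192 [array([293.6, 144.1]), array([289. , 139.9])] [array([318. , 268.9]), array([319.3, 233. ])]
-0.01 -0.0192 [array([281.9, 146.4]), array([277.3, 142.1])] [array([249.2, 277.6]), array([247.9, 240. ])]
-0.01 0.0192 [array([293.6, 141.1]), array([289., 137.])] [array([320. , 277.7]), array([321.4, 240. ])]
-0.02 -0.0192 [array([281.9, 143.4]), array([277.2, 139.1])] [array([247.2, 287.4]), array([245.7, 247.9])]
-0.02 0.0192 [array([293.7, 138.2]), array([289., 134.])] [array([322.2, 287.5]), array([323.8, 247.9])]
-0.03 -0.0192 [array([281.8, 140.4]), array([277.2, 136.2])] [array([244.9, 298.4]), array([243.2, 256.8])]
-0.03 0.0192 [array([293.7, 135.2]), array([289. , 131.1])] [array([324.6, 298.5]), array([326.5, 256.8])]
-0.04 -0.0192 [array([281.8, 137.4]), array([277.1, 133.2])] [array([242.3, 310.9]), array([240.4, 266.9])]
-0.04 0.0192 [array([293.7, 132.2]), array([289. , 128.1])] [array([327.5, 311. ]), array([329.6, 267. ])]
```

The cameras agree that the half-open fingertips are about 20–25 mm behind the TCP, not 14 mm ahead, so they sit just above the rail top. I'll go lower in steps with the jaws half open.

send_rows(
  increments="0 0 0 0 0.0015 0.01 0.45; 0 0 0 0 0.0015 0.02 0.45; 0 0 0 0 0.0015 0.025 0.45; 0 0 0 0 0.0015 0.025 0.45",
)

```text
clock: 5.12
eef_pos: [0.6026, 0.2468, 0.0757]
tcp_rot: [[-0.237, 0.972, -0.005], [0.972, 0.237, -0.001], [0.0, -0.005, -1.0]]
force: [-0.9, -0.1, 0.0]
grip_width: 0.0385
```

```bash
python3 - <<'E'
from h import *
import cv2
st=state();print(st['eef_pos'],st['force'],st['grip_width'])
i=grab_frame('wrist');s=grab_frame('side')
c=cv2.resize(i[140:380,180:390],None,fx=2,fy=2,interpolation=cv2.INTER_CUBIC)
d=cv2.resize(s[100:200,230:320],None,fx=4.2,fy=4.8,interpolation=cv2.INTER_CUBIC)
cv2.imwrite('pics/w5.png',np.hstack([c,d]))
E
```

```text
[0.60263438 0.2468243  0.07570061] [-0.85837776 -0.1265808   0.03485895] 0.03848108182973928
```

View pics/w5.png

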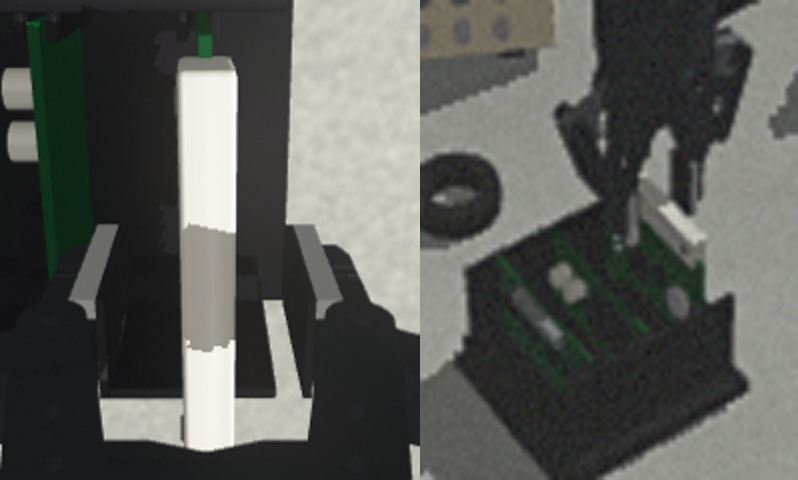

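The rail is now well between the pads. I'll go down 2 mm and close.

send_rows(
  increments="0 0 0 0 0 0.002 0.45; 0 0 0 0 0 0.002 0.2; 0 0 0 0 0 0.002 0; 0 0 0 0 0 0.002 0; 0 0 0 0 0 0.002 0; 0 0 0 0 0 0.002 0; 0 0 0 0 0 0.002 0",
  grip_force=60,
)

```text
clock: 5.8
eef_pos: [0.6034, 0.247, 0.077]
tcp_rot: [[-0.237, 0.971, -0.002], [0.971, 0.237, -0.001], [-0.0, -0.003, -1.0]]
force: [-4.5, -1.1, 3.9]
grip_width: 0.0106
```

```bash
python3 - <<'E'
from h import *
import cv2
st=state();print(st['eef_pos'],st['force'],st['ft_torque'],st['grip_width'])
i=grab_frame('wrist');s=grab_frame('side')
c=cv2.resize(i[140:380,180:390],None,fx=2,fy=2,interpolation=cv2.INTER_CUBIC)
d=cv2.resize(s[100:200,230:320],None,fx=4.2,fy=4.8,interpolation=cv2.INTER_CUBIC)
cv2.imwrite('pics/w6.png',np.hstack([c,d]))
E
```

```text
[0.60344031 0.24696423 0.07698157] [-4.47876213 -1.13660334  3.89574201] [-0.25197276  0.68120748  0.19362902] 0.010562458224856451
```

View pics/w6.png

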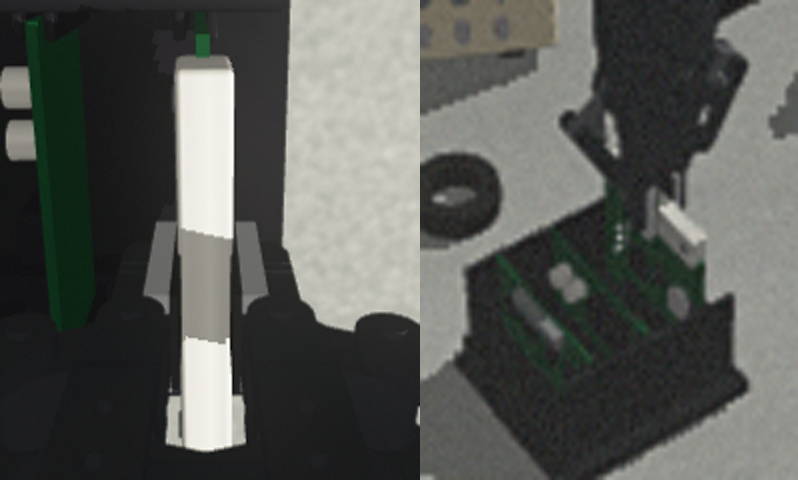

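send_rows(
  increments="0 0 0 0 0 -0.008 0; 0 0 0 0 0 -0.02 0; 0 0 0 0 0 -0.035 0; 0 0 0 0 0 -0.05 0; 0 0 0 0 0 -0.065 0; 0 0 0 0 0 -0.08 0; 0 0 0 0 0 -0.095 0; 0 0 0 0 0 -0.1 0; 0 0 0 0 0 -0.1 0; 0 0 0 0 0 -0.1 0",
)

```text
clock: 6.73
eef_pos: [0.6045, 0.2472, 0.1772]
tcp_rot: [[-0.237, 0.972, 0.001], [0.972, 0.237, 0.0], [-0.0, 0.001, -1.0]]
force: [0.2, -0.3, -1.9]
grip_width: 0.0109
```

```bash
python3 - <<'E'
from h import *
import cv2
st=state();print(st['eef_pos'],st['force'],st['ft_torque'],st['grip_width'])
i=grab_frame('wrist');s=grab_frame('side');t=grab_frame('top')
c=cv2.resize(i,None,fx=.8,fy=1,interpolation=cv2.INTER_AREA)
d=cv2.resize(s[60:200,220:330],None,fx=3,fy=3,interpolation=cv2.INTER_CUBIC)
cv2.imwrite('pics/w7.png',np.hstack([c,d]));cv2.imwrite('pics/w7f.png',i)
for p in ['card_grip','card_pins','pin0_tip','pin2_tip']:
  for n in ('side','top','wrist'): print(p,n,[(np.round(r['pixel'],1),round(float(r['score']),2)) for r in pinpoint(n,p)[:2]])
E
```

```text
[0.60453906 0.24724787 0.17721536] [ 0.20263823 -0.29430903 -1.86240186] [-0.03161469  0.06692868  0.00137571] 0.010920317477797746
card_grip side [(array([287.7, 109.3]), 0.89)]
card_grip top []
card_grip wrist [(array([281.8, 274.8]), 0.8)]
card_pins side [(array([286.1, 137.7]), 0.75)]
card_pins top [(array([188.7, 183.2]), 0.58)]
card_pins wrist []
pin0_tip side [(array([286.9, 144.9]), 0.69)]
pin0_tip top [(array([426.4, 210.8]), 0.49)]
pin0_tip wrist []
pin2_tip side [(array([280.6, 139.2]), 0.94), (array([273.5, 180.9]), 0.19)]
pin2_tip top []
pin2_tip wrist []
```

View pics/w7.png

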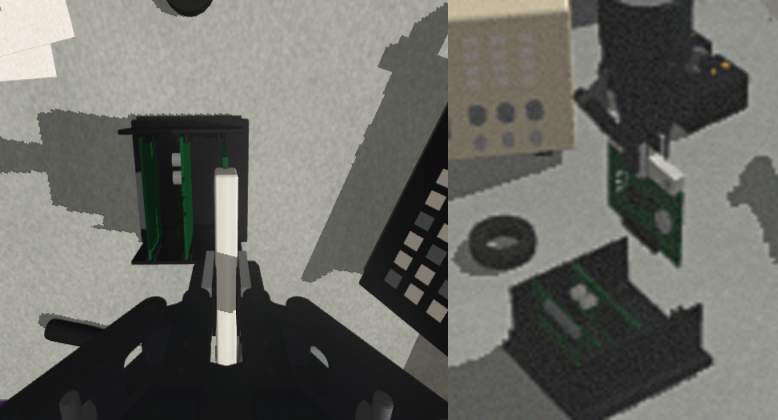

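The side view shows the card held upright and clear of the rack. The spare boards are still in their slots.

```bash
python3 - <<'E'
from h import *
import cv2
np.set_printoptions(precision=4,suppress=True)
s=state();R=np.array(s['tcp_rot']);p=np.array(s['eef_pos']);m=camera_model('wrist')
loc=lambda P:R.T@(P-p)
i=cv2.imread('pics/w7f.png')
cv2.imwrite('pics/w7g.png',cv2.resize(i[150:390,220:340],None,fx=2.5,fy=2.5,interpolation=cv2.INTER_CUBIC))
print('wrist pin',loc(onz('wrist',(281.8,274.8),.209,m)))
for n,px,z in [('g',(287.7,109.3),.209),('c',(286.1,137.7),.115),('p0',(286.9,144.9),.115),('p2',(280.6,139.2),.115)]:
    print(n,loc(onz('side',px,z)))
im=grab_frame('side')
cv2.imwrite('pics/s7.png',cv2.resize(im[80:160,250:330],None,fx=7,fy=7,interpolation=cv2.INTER_CUBIC))
E
```

```text
wrist pin [ 0.0031 -0.0014 -0.0324]
g [ 0.0069  0.0108 -0.0324]
c [0.0115 0.0084 0.0616]
p0 [-0.015  -0.0073  0.0616]
p2 [ 0.0147 -0.0075  0.0616]
```

View pics/w7g.png

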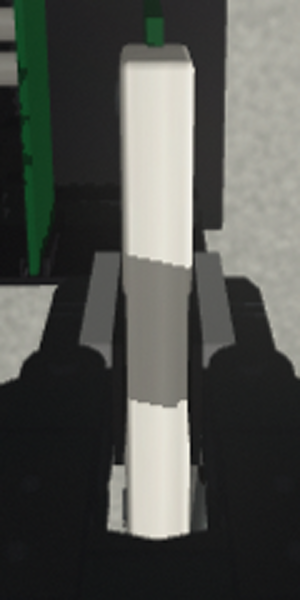

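View pics/s7.png

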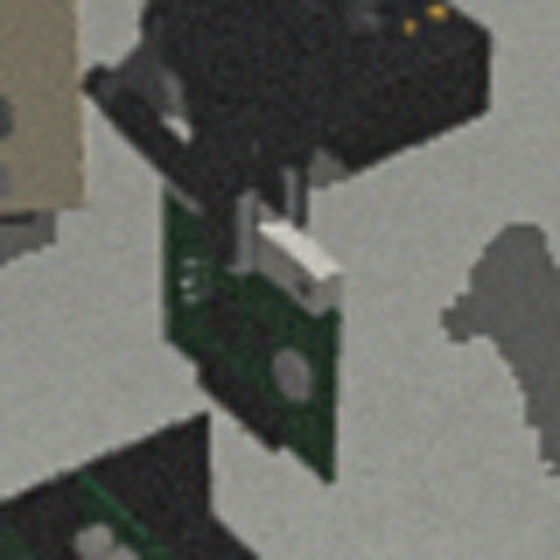

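```bash
python3 - <<'E'
from h import *
np.set_printoptions(precision=4,suppress=True)
s=state();R=np.array(s['tcp_rot']);p=np.array(s['eef_pos']);m=camera_model('wrist')
loc=lambda P:R.T@(P-p)
for zt in (.215,.218,.221):
    a=loc(onz('wrist',(282.8,174.8),zt,m));b=loc(onz('wrist',(283.2,364),zt,m));print(zt,a,b,a[0]-b[0],(a+b)/2)
f=lambda c:(c[0]/7+250,c[1]/7+80)
for z in (.11,.115,.12): print('pins',z,loc(onz('side',f((222,407)),z)),loc(onz('side',f((272,447)),z)))
for z in (.121,.126): print('card corners',z,loc(onz('side',f((332,482)),z)),loc(onz('side',f((168,338)),z)))
print('rail bottom right end near',loc(onz('side',f((322,313)),.2)),'top',loc(onz('side',f((322,278)),.218)),loc(onz('side',f((342,270)),.218)))
E
```

```text
0.215 [ 0.0508 -0.001  -0.0384] [-0.042  -0.0007 -0.0384] 0.09282858398728333 [ 0.0044 -0.0009 -0.0384]
0.218 [ 0.0514 -0.001  -0.0414] [-0.0392 -0.0007 -0.0414] 0.09057703458541463 [ 0.0061 -0.0009 -0.0414]
0.221 [ 0.052  -0.001  -0.0444] [-0.0363 -0.0007 -0.0444] 0.08832548518354588 [ 0.0078 -0.0009 -0.0444]
pins 0.11 [0.0219 0.0011 0.0666] [-0.0094  0.003   0.0666]
pins 0.115 [ 0.0167 -0.0024  0.0616] [-0.0145 -0.0005  0.0616]
pins 0.12 [ 0.0114 -0.0059  0.0566] [-0.0196 -0.0041  0.0566]
card corners 0.121 [-0.0505  0.0018  0.0556] [0.0583 0.0004 0.0556]
card corners 0.126 [-0.0554 -0.0018  0.0506] [ 0.0527 -0.0032  0.0506]
rail bottom right end near [-0.0488 -0.0025 -0.0234] top [-0.0516 -0.0048 -0.0414] [-0.0519  0.0038 -0.0414]
```

```bash
python3 - <<'E'
from h import *
R=down(np.radians(17.3))
rows([.56,.0,.26],R);rows([.47,-.32,.26],R)
E
```

```text
t 7.53 turn [ 0.0001  0.     -0.063 ] shift [-0.2297 -0.1016 -0.0834] rows>= 6.34715353111245 0.5038022533150118
t 7.53 turn [ 0.0001  0.     -0.063 ] shift [-0.5193 -0.2648 -0.0834] rows>= 14.121896422488675 0.5038022533150118
```

send_rows(
  increments="0 0 0 -0.01 -0.003 -0.02 0; 0 0 -0.02 -0.03 -0.01 -0.045 0; 0 0 -0.04 -0.055 -0.022 -0.07 0; 0 0 -0.063 -0.085 -0.036 -0.083 0; 0 0 -0.063 -0.115 -0.05 -0.083 0; 0 0 -0.063 -0.145 -0.064 -0.083 0; 0 0 -0.063 -0.175 -0.078 -0.083 0; 0 0 -0.063 -0.205 -0.092 -0.083 0; 0 0 -0.063 -0.235 -0.106 -0.083 0; 0 0 -0.063 -0.265 -0.12 -0.083 0",
)

```text
clock: 8.37
eef_pos: [0.55, -0.0401, 0.2598]
tcp_rot: [[-0.298, 0.955, 0.001], [0.955, 0.298, -0.0], [-0.0, 0.0, -1.0]]
force: [0.7, -0.4, -1.6]
grip_width: 0.0109
```

```bash
python3 - <<'E'
from h import *
print(state()['eef_pos'],state()['grip_width'])
R=down(np.radians(17.3))
rows([.47,-.32,.26],R)
E
```

```text
[ 0.54995548 -0.04007406  0.25984397] 0.01090594668361715
t 8.37 turn [0.0005 0.0003 0.0002] shift [-2.435e-01 -1.596e-01 -2.000e-04] rows>= 6.981318937632507 0.004961683991046779
```

send_rows(
  increments="0 0 0 -0.03 -0.02 0 0; 0 0 0 -0.06 -0.04 0 0; 0 0 0 -0.09 -0.06 0 0; 0 0 0 -0.12 -0.08 0 0; 0 0 0 -0.15 -0.1 0 0; 0 0 0 -0.18 -0.12 0 0; 0 0 0 -0.21 -0.14 0 0; 0 0 0 -0.235 -0.153 0 0; 0 0 0 -0.243 -0.16 0 0; 0 0 0 -0.243 -0.16 0 0",
)

```text
clock: 9.2
eef_pos: [0.4691, -0.3203, 0.2596]
tcp_rot: [[-0.294, 0.956, -0.0], [0.956, 0.294, -0.0], [-0.0, -0.0, -1.0]]
force: [0.3, 0.3, -2.3]
grip_width: 0.011
```

```bash
python3 - <<'E'
from h import *
import cv2,pickle
s=state();print(s['eef_pos'],s['grip_width'])
V={}
for n in ('wrist','side','top'):
    i=grab_frame(n);V[n]=camera_model(n);cv2.imwrite(f'pics/h_{n}.png',i)
pickle.dump((s,V),open('h1.pkl','wb'))
for n in ('wrist','side','top'):
  for p in ['lands','board_edge']: print(p,n,[(np.round(r['pixel'],1),round(float(r['score']),2)) for r in pinpoint(n,p)[:2]])
E
```

```text
[ 0.46909076 -0.32029889  0.25955031] 0.011032877295940394
lands wrist [(array([317.1, 126.3]), 0.57)]
board_edge wrist [(array([282.4, 122.9]), 0.87)]
lands side [(array([317.5, 312.3]), 0.82)]
board_edge side [(array([304. , 322.1]), 0.95)]
lands top [(array([365.5, 226.2]), 0.73)]
board_edge top [(array([369.7, 239.3]), 0.57)]
```

View pics/h_wrist.png

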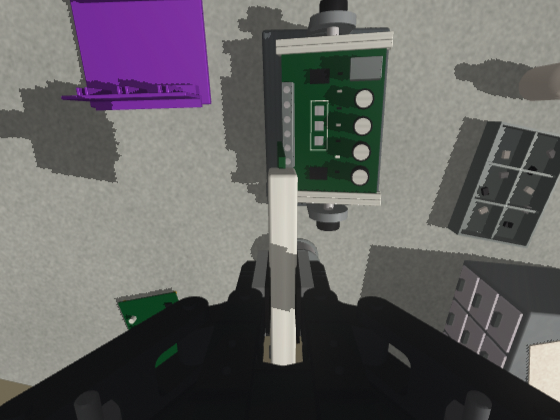

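View pics/h_side.png

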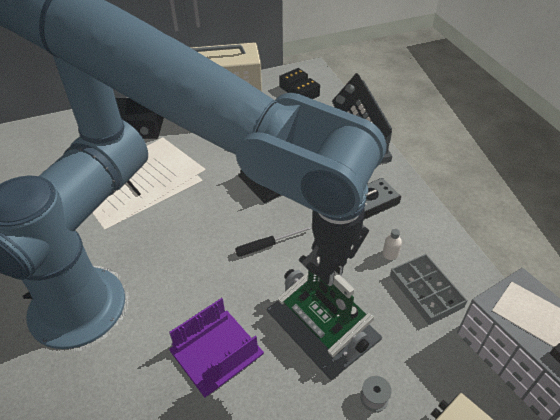

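The wrist view shows the three lands at about (319,110), (319,126) and (319,141), inside the white frame. The terminal strip is at column 287 and the capacitors at 361.

```bash
python3 - <<'E'
import cv2,numpy as np
i=cv2.imread('pics/h_wrist.png');cv2.imwrite('pics/h_wc.png',cv2.resize(i[25:215,255:405],None,fx=5,fy=3.1,interpolation=cv2.INTER_CUBIC)) 
i=cv2.imread('pics/h_wrist.png');cv2.imwrite('pics/h_wd.png',cv2.resize(i[90:160,290:350],None,fx=8,fy=8,interpolation=cv2.INTER_CUBIC))
i=cv2.imread('pics/side0.png');cv2.imwrite('pics/h_sd.png',cv2.resize(i[255:355,260:380],None,fx=6,fy=6,interpolation=cv2.INTER_CUBIC))
E
```

```text
(no output)
```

View pics/h_wc.png

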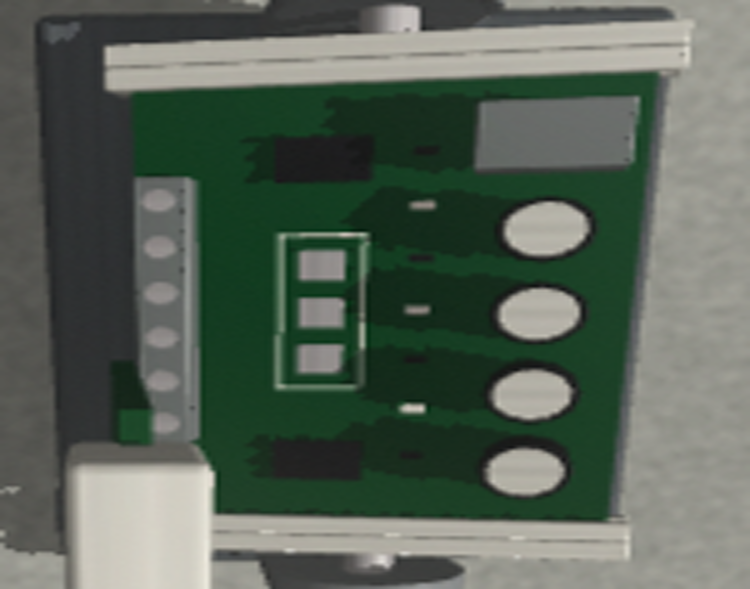

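View pics/h_wd.png

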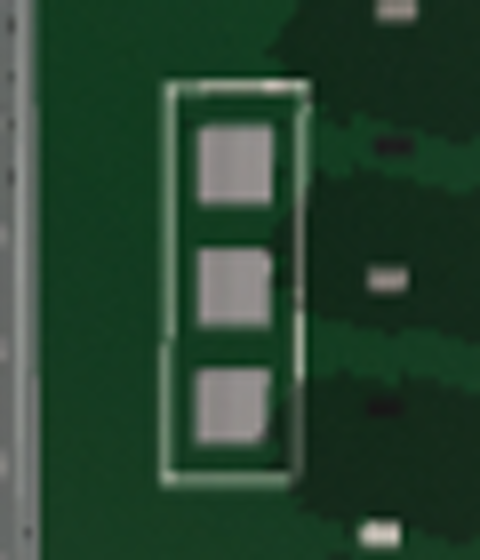

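View pics/h_sd.png

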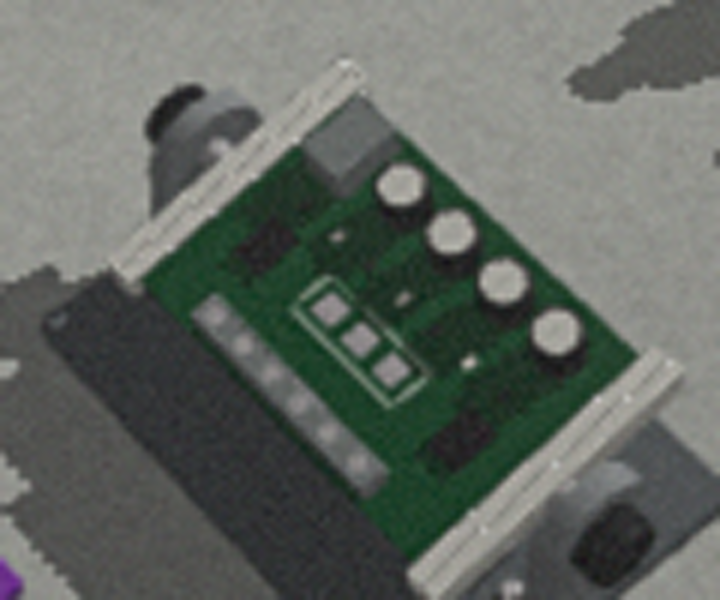

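```bash
cat > fit.py <<'E'
from h import *
import pickle
from scipy.optimize import least_squares
np.set_printoptions(precision=4,suppress=True)
s,V=pickle.load(open('h1.pkl','rb'))
w=lambda c:np.array([c[0]/5+255,c[1]/3.1+25]);d=lambda c:np.array([c[0]/8+290,c[1]/8+90]);S=lambda c:np.array([c[0]/6+260,c[1]/6+255])
caps={'wrist':[w(c) for c in [(546,228),(540,313),(531,395),(525,470)]],'side':[S(c) for c in [(401,185),(452,231),(503,281),(557,332)]]}
lan={'wrist':[d(c) for c in [(236,165),(235,288),(232,405)]],'side':[S(c) for c in [(331,309),(361,340),(392,372)]]}
fr={'wrist':[d(c) for c in [(170,85),(305,85),(293,478),(165,478)]],'side':[S(c) for c in [(296,307),(329,281),(425,380),(392,403)]]}
edp={'wrist':[w(c) for c in [(658,75),(610,518)]],'side':[S(c) for c in [(378,103),(636,352)]]}
edm={'wrist':[w((133,95)),w((133,175))],'side':[S((150,293)),S((408,553))]}
def frame(q):
    yaw,t=q[3],q[4]
    # holder x dir at yaw; board leans to face -x: z tilts toward -x
    Rz=Ro.from_euler('z',yaw).as_matrix();Ry=Ro.from_euler('y',-t).as_matrix();return q[:3],Rz@Ry
def res(q,cams,full=False):
    o,R=frame(q);P=lambda a:o+R@np.array(a,float);r=[];lab=[]
    yc=q[5:9];fx,fy,fh=.02*0+q[9],q[10],q[11]
    ye=q[12:20].reshape(2,4)
    for ci,n in enumerate(cams):
        m=V[n];
        def add(l,px,a): r.extend((proj(n,P(a),m)-px)); lab.append((n,l))
        for k,y in enumerate((.016,0,-.016)): add('land',lan[n][k],(0,y,0))
        for k in range(4): add('cap',caps[n][k],(.046,yc[k],.018))
        for k,a in enumerate([(fx-fh,fy,0),(fx+fh,fy,0),(fx+fh,-fy,0),(fx-fh,-fy,0)]): add('frame',fr[n][k],a)
        for k in range(2): add('e+',edp[n][k],(.065,ye[ci][k],0)); add('e-',edm[n][k],(-.041,ye[ci][2+k],0))
    return np.array(r) if not full else (np.array(r).reshape(-1,2),lab)
if __name__=='__main__':
  for cams in (['side','wrist'],['side'],['wrist']):
    q0=np.r_[.488,-.25,.065,np.radians(17),.2,.03,.01,-.01,-.03,0,.024,.008,np.tile([.07,-.07,.07,-.07],2)]
    f=least_squares(res,q0,args=(cams,),loss='soft_l1')
    print(cams,f.cost,f.x[:5],np.degrees(f.x[3]),f.x[5:12],f.x[12:])
    if len(cams)==2:
        rr,l=res(f.x,cams,True)
        for a,b in zip(rr,l): print(b,a)
        np.save('lands.npy',f.x[:5])
E
python3 fit.py
```

```text
['side', 'wrist'] 4.56901697683257 [ 0.4893 -0.2486  0.0644  0.3207  0.2182] 18.373568602687318 [ 0.0263  0.0001 -0.0265 -0.0522 -0.0004  0.026   0.0087] [ 0.0635 -0.0707  0.0658 -0.0687  0.0727 -0.0726  0.0728  0.0473]
('side', 'land') [-0.5504  0.0888]
('side', 'land') [-0.483  -0.0711]
('side', 'land') [-0.5016 -0.3181]
('side', 'cap') [-0.499  -0.1108]
('side', 'cap') [-0.5189  0.1808]
('side', 'cap') [-0.1971  0.1264]
('side', 'cap') [-0.4396 -0.1551]
('side', 'frame') [-1.0336  0.1007]
('side', 'frame') [-0.4605 -0.8782]
('side', 'frame') [ 0.2062 -1.051 ]
('side', 'frame') [-0.4535  0.6364]
('side', 'e+') [-0.8841  1.0252]
('side', 'e-') [ 0.0755 -0.0732]
('side', 'e+') [-0.065   0.0702]
('side', 'e-') [-0.4252  0.4102]
('wrist', 'land') [0.2484 0.1338]
('wrist', 'land') [ 0.1696 -0.0177]
('wrist', 'land') [0.3463 0.1769]
('wrist', 'cap') [0.2075 0.1777]
('wrist', 'cap') [-0.0215  0.0938]
('wrist', 'cap') [0.3982 0.0456]
('wrist', 'cap') [0.3241 0.225 ]
('wrist', 'frame') [0.2132 0.6176]
('wrist', 'frame') [-0.4606  0.1411]
('wrist', 'frame') [0.0464 0.1786]
('wrist', 'frame') [0.5458 0.1178]
('wrist', 'e+') [-0.2471 -0.0164]
('wrist', 'e-') [ 0.2215 -0.0041]
('wrist', 'e+') [-0.434  -0.0273]
('wrist', 'e-') [ 0.7165 -0.0112]
['side'] 0.8154851244781303 [ 0.4891 -0.2517  0.0685  0.3137  0.2391] 17.97418376336936 [ 0.0262  0.0005 -0.0255 -0.0519 -0.0009  0.0253  0.0072] [ 0.0644 -0.0693  0.0668 -0.0674  0.07   -0.07    0.07   -0.07  ]
['wrist'] 0.33248327344232886 [ 0.4886 -0.2486  0.0674  0.3194  0.2338] 18.298574578113833 [ 0.0261  0.0001 -0.0263 -0.0515 -0.0002  0.0259  0.009 ] [ 0.0718 -0.0719  0.072   0.0467  0.07   -0.07    0.07   -0.07  ]
```

```bash
sed -i "s|^w=.*|w=lambda c:np.array([(c[0]+.5)/5+254.5,(c[1]+.5)/3.1+24.5]);d=lambda c:np.array([(c[0]+.5)/8+289.5,(c[1]+.5)/8+89.5]);S=lambda c:np.array([(c[0]+.5)/6+259.5,(c[1]+.5)/6+254.5])|" fit.py; python3 fit.py | grep '\['"'"
```

```text
['side', 'wrist'] 4.081137165265751 [ 0.4885 -0.2483  0.0658  0.3198  0.223 ] 18.32343714421744 [ 0.0261  0.     -0.0264 -0.052  -0.0003  0.0259  0.0087] [ 0.0636 -0.0706  0.0659 -0.0685  0.0722 -0.0723  0.0723  0.0469]
['side'] 0.8163763524393934 [ 0.4885 -0.2508  0.0692  0.3137  0.2391] 17.974162552561115 [ 0.0262  0.0005 -0.0256 -0.052  -0.0009  0.0253  0.0072] [ 0.0645 -0.0694  0.0668 -0.0674  0.07   -0.07    0.07   -0.07  ]
['wrist'] 0.3322882673688281 [ 0.488  -0.2483  0.0674  0.3188  0.2325] 18.26810993628012 [ 0.026  -0.     -0.0264 -0.0516 -0.0002  0.0259  0.009 ] [ 0.0717 -0.0719  0.0718  0.0465  0.07   -0.07    0.07   -0.07  ]
```

```bash
cat > tgt.py <<'E'
from h import *
import sys
L=np.array([.4883,-.2488,.0672]);YAW=np.radians(18.2);T=.23;PIN=np.array([.0003,-.001,.0616])
RL=Ro.from_euler('z',YAW).as_matrix()@Ro.from_euler('y',-T).as_matrix()
RT=np.c_[RL[:,1],RL[:,0],-RL[:,2]]
def go(h,dx=0,dy=0):
    rows(L+RL@np.array([dx,dy,h])-RT@PIN,RT)
if __name__=='__main__':
    s=state();pt=np.array(s['eef_pos'])+np.array(s['tcp_rot'])@PIN;print('pin in lands',RL.T@(pt-L),'ang',np.degrees(np.arccos(-np.array(s['tcp_rot'])[:,2]@RL[:,2])),s['force'],s['grip_width'])
    for a in sys.argv[1:]: go(float(a))
E
python3 tgt.py .05 .015
```

```text
pin in lands [-0.00859207 -0.05928633  0.13638903] ang 13.173682100184287 [ 0.04417318 -0.17764002 -2.18682501] 0.010514151215770571
t 9.65 turn [-0.2299  0.0016 -0.0143] shift [0.0595 0.0131 0.0836] rows>= 2.47980879483426 1.8434850116994452
t 9.65 turn [-0.2299  0.0016 -0.0143] shift [0.0596 0.0211 0.1176] rows>= 3.2026819196956358 1.8434850116994452
```

send_rows(
  increments="-0.05 0 0 0.015 0 0.01 0; -0.1 0 -0.007 0.03 0.004 0.02 0; -0.16 0.001 -0.014 0.045 0.008 0.035 0; -0.21 0.0016 -0.014 0.056 0.011 0.05 0; -0.23 0.0016 -0.014 0.0595 0.013 0.07 0; -0.23 0.0016 -0.014 0.0595 0.013 0.0836 0; -0.23 0.0016 -0.014 0.0595 0.013 0.0836 0; -0.23 0.0016 -0.014 0.0595 0.013 0.0836 0",
)

```text
clock: 10.32
eef_pos: [0.4646, -0.2571, 0.1757]
tcp_rot: [[-0.311, 0.926, 0.216], [0.95, 0.303, 0.072], [0.001, 0.227, -0.974]]
force: [0.5, 0.3, -1.7]
grip_width: 0.0106
```

```bash
python3 tgt.py .05 .015 .012
```

```text
pin in lands [-0.00073687 -0.0001142   0.0497986 ] ang 0.05387804931311688 [ 0.5150577   0.32021111 -1.68022914] 0.01057323473793445
t 10.32 turn [-0.0006 -0.0007 -0.0014] shift [ 0.0002  0.0007 -0.0002] rows>= 0.017935405677452696 0.013323379953606912
t 10.32 turn [-0.0006 -0.0007 -0.0014] shift [0.0001 0.0007 0.0348] rows>= 0.834657490497163 0.013323379953606912
t 10.32 turn [-0.0006 -0.0007 -0.0014] shift [0.0001 0.0007 0.0378] rows>= 0.9065857613268921 0.013323379953606912
```

send_rows(
  increments="0 0 0 0 0.0005 0.015 0; 0 0 0 0 0.0007 0.028 0; 0 0 0 0 0.0007 0.034 0; 0 0 0 0 0.0007 0.034 0; 0 0 0 0 0.0007 0.034 0",
)

```text
clock: 10.73
eef_pos: [0.4733, -0.2553, 0.144]
tcp_rot: [[-0.311, 0.925, 0.217], [0.95, 0.303, 0.07], [-0.001, 0.228, -0.974]]
force: [1.2, -0.2, -2.1]
grip_width: 0.0107
```

```bash
python3 tgt.py .012; python3 - <<'E'
from h import *
import cv2
i=grab_frame('side');cv2.imwrite('pics/a_s.png',cv2.resize(i[255:355,265:375],None,fx=6,fy=6,interpolation=cv2.INTER_CUBIC));cv2.imwrite('pics/a_sf.png',i)
w=grab_frame('wrist');cv2.imwrite('pics/a_w.png',w)
for p in ['card_pins','pin0_tip','pin2_tip','lands']: print(p,[(np.round(r['pixel'],1),round(float(r['score']),2)) for r in pinpoint('side',p)[:2]])
from tgt import *
s=state();p=np.array(s['eef_pos']);R=np.array(s['tcp_rot'])
for dx in(-.016,0,.016): print('pred pin',proj('side',p+R@(PIN+[dx,0,0])),'land',proj('side',L+RL@np.array([0,dx,0])))
E
```

```text
pin in lands [ 0.00063436 -0.0012498   0.01686199] ang 0.07486458930776373 [ 1.17790939 -0.21110091 -2.10493428] 0.010740668877660576
t 10.73 turn [ 0.0005  0.0012 -0.0011] shift [ 0.0012 -0.0006  0.0049] rows>= 0.1208481843475225 0.013468617964527098
card_pins [(array([317.8, 306.2]), 0.96)]
pin0_tip [(array([321.5, 314.2]), 0.87), (array([377.4, 396.2]), 0.49)]
pin2_tip [(array([312.4, 303.2]), 0.75), (array([322.5, 313.9]), 0.23)]
lands [(array([320.1, 311. ]), 0.9)]
pred pin [324.01219777 313.19060739] land [324.4821264  316.17775361]
pred pin [318.8174239  308.03721635] land [319.34261584 311.0713685 ]
pred pin [313.70560553 302.96611997] land [314.28386736 306.04522492]
```

View pics/a_s.png

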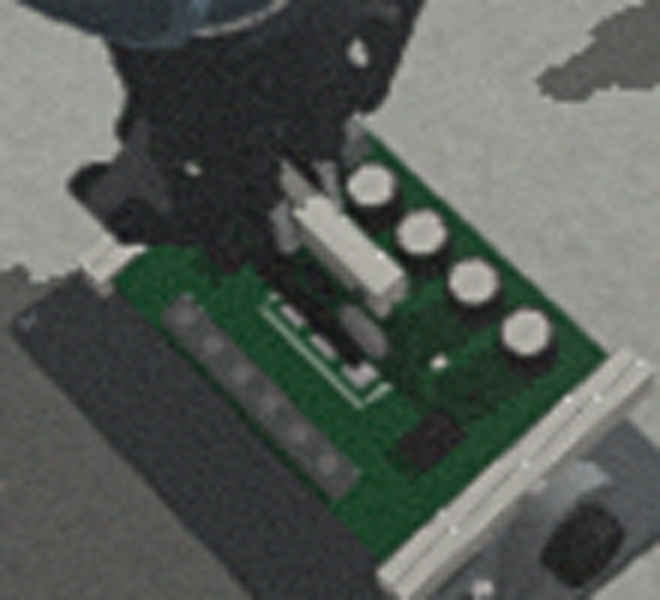

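View pics/a_w.png

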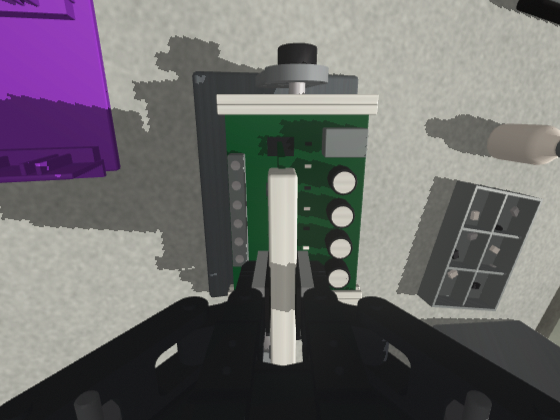

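```bash
python3 - <<'E'
import cv2
from tgt import *
i=cv2.imread('pics/a_sf.png');k=8;x0,y0=290,280
c=cv2.resize(i[280:340,290:350],None,fx=k,fy=k,interpolation=cv2.INTER_CUBIC);b=c.copy()
s=state();p=np.array(s['eef_pos']);R=np.array(s['tcp_rot'])
def P(l): q=proj('side',p+R@(PIN+np.array(l)));return tuple(int(v) for v in ((q[0]-x0+.5)*k-.5,(q[1]-y0+.5)*k-.5))
def poly(ps,col,): cv2.polylines(c,[np.array([P(a) for a in ps])],True,col,1)
poly([(-.026,-.0065,-.009),(.026,-.0065,-.009),(.026,.0065,-.009),(-.026,.0065,-.009)],(0,0,255))
poly([(-.05,-.006,-.085),(.05,-.006,-.085),(.05,-.006,-.103),(-.05,-.006,-.103)],(255,0,0))
poly([(-.05,.006,-.103),(.05,.006,-.103),(.05,-.006,-.103),(-.05,-.006,-.103)],(255,0,0))
poly([(-.055,0,-.011),(.055,0,-.011),(.055,0,-.085),(-.055,0,-.085)],(255,255,0))
for dx in(-.016,0,.016): cv2.line(c,P((dx,0,-.009)),P((dx,0,0)),(0,255,255),1)
cv2.imwrite('pics/ov.png',np.hstack([b,c])[:,:])
E
```

```text
(no output)
```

View pics/ov.png

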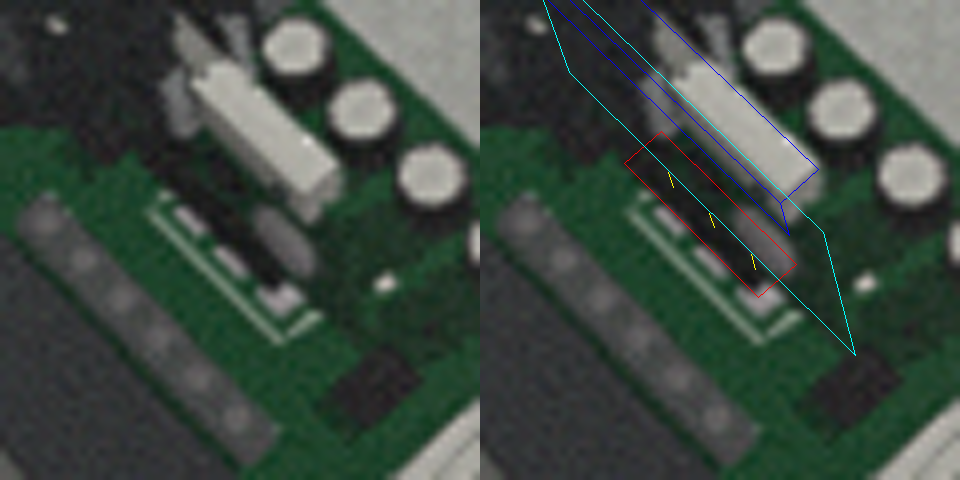

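```bash
sed -i 's/PIN=np.array(\[.0003,-.001/PIN=np.array([.0013,-.0005/' tgt.py; python3 tgt.py .004
```

```text
pin in lands [ 0.00086078 -0.00018495  0.01672976] ang 0.09055150918342507 [-0.0892328   0.28561786 -2.12754812] 0.010844174058580602
t 11.03 turn [ 0.0005  0.0015 -0.0015] shift [ 0.0001 -0.0008  0.0127] rows>= 0.3059707050418097 0.01717982301380815
```

send_rows(
  increments="0 0 0 0 -0.0005 0.005 0; 0 0 0 0 -0.0006 0.01 0; 0 0 0 0 -0.0006 0.0115 0; 0 0 0 0 -0.0006 0.0115 0; 0 0 0 0 -0.0006 0.0115 0",
)

```text
clock: 11.45
eef_pos: [0.4746, -0.2541, 0.1313]
tcp_rot: [[-0.311, 0.926, 0.216], [0.95, 0.303, 0.071], [0.001, 0.228, -0.974]]
force: [-0.3, 0.6, -1.2]
grip_width: 0.0106
```

```bash
python3 tgt.py .0; python3 - <<'E'
import cv2
from tgt import *
i=grab_frame('side');k=8;x0,y0=290,280
for p in ['card_pins','pin0_tip','pin2_tip','lands','card_grip']: print(p,[(np.round(r['pixel'],1),round(float(r['score']),2)) for r in pinpoint('side',p)[:2]])
c=cv2.resize(i[280:340,290:350],None,fx=k,fy=k,interpolation=cv2.INTER_CUBIC);b=c.copy()
s=state();p=np.array(s['eef_pos']);R=np.array(s['tcp_rot'])
for dx in(-.016,0,.016): print('pred pin',proj('side',p+R@(PIN+[dx,0,0])),'land',proj('side',L+RL@np.array([0,dx,0])))
def P(l): q=proj('side',p+R@(PIN+np.array(l)));return tuple(int(v) for v in ((q[0]-x0+.5)*k-.5,(q[1]-y0+.5)*k-.5))
def poly(ps,col,): cv2.polylines(c,[np.array([P(a) for a in ps])],True,col,1)
poly([(-.026,-.0065,-.009),(.026,-.0065,-.009),(.026,.0065,-.009),(-.026,.0065,-.009)],(0,0,255))
poly([(-.05,-.006,-.085),(.05,-.006,-.085),(.05,-.006,-.103),(-.05,-.006,-.103)],(255,0,0))
poly([(-.05,.006,-.103),(.05,.006,-.103),(.05,-.006,-.103),(-.05,-.006,-.103)],(255,0,0))
for dx in(-.016,0,.016): cv2.line(c,P((dx,0,-.009)),P((dx,0,0)),(0,255,255),1)
cv2.imwrite('pics/ov2.png',np.hstack([b,c])[:,:])
E
```

```text
pin in lands [-0.00020147  0.00057077  0.00419106] ang 0.024919105474916402 [-0.33042629  0.62060854 -1.17369194] 0.010585377311403516
t 11.45 turn [-0.0003 -0.0003 -0.0016] shift [-0.0006  0.0002  0.0042] rows>= 0.10145303051669287 0.013544333086665009
card_pins [(array([317.7, 310.8]), 0.81)]
pin0_tip [(array([323.3, 319.2]), 0.91), (array([314.4, 304.8]), 0.31)]
pin2_tip [(array([313. , 305.6]), 0.77), (array([273.7, 181.1]), 0.6)]
lands [(array([318.7, 310. ]), 0.57), (array([313.8, 290.7]), 0.29)]
card_grip [(array([312.2, 289.1]), 0.62)]
pred pin [324.16071495 315.20363838] land [324.4821264  316.17775361]
pred pin [319.01503549 310.08171726] land [319.34261584 311.0713685 ]
pred pin [313.95063213 305.04069697] land [314.28386736 306.04522492]
```

View pics/ov2.png

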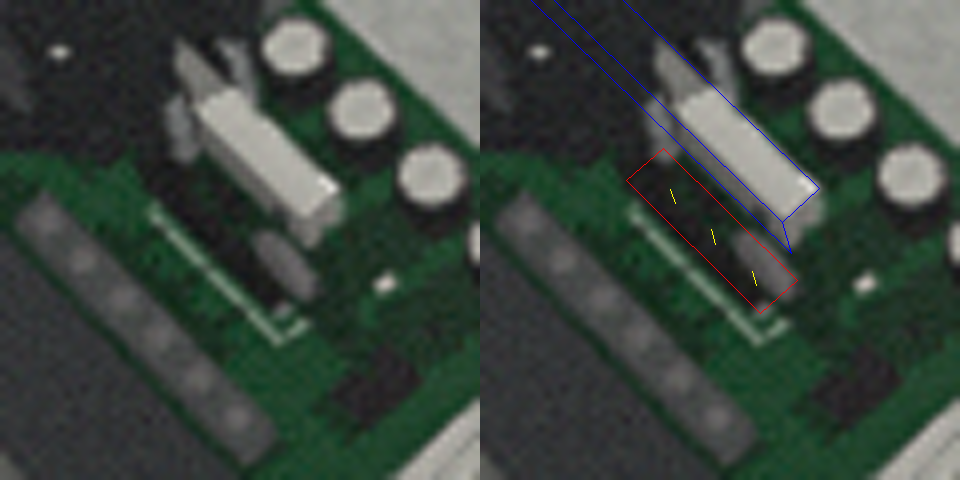

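send_rows(
  increments="0 0 0 -0.0005 0 0.002 0; 0 0 0 -0.001 0 0.004 0; 0 0 0 -0.001 0 0.004 0; 0 0 0 -0.001 0 0.004 0; 0 0 0 -0.001 0 0.004 0",
)

```text
clock: 12.17
eef_pos: [0.4758, -0.2549, 0.1277]
tcp_rot: [[-0.311, 0.925, 0.217], [0.95, 0.303, 0.071], [0.0, 0.228, -0.974]]
force: [0.0, 0.6, -1.4]
grip_width: 0.0109
```

```bash
cat > f.py <<'E'
import time
from tgt import *
for k in range(3):
    s=state();F=np.array(s['force']);pt=np.array(s['eef_pos'])+np.array(s['tcp_rot'])@PIN
    print(round(s['clock'],2),'pin',np.round(RL.T@(pt-L)*1000,2),'F_lands',np.round(RL.T@F,2),'tau',np.round(s['ft_torque'],2),round(s['grip_width'],4))
    if k<2: grab_frame('side')
E
python3 f.py
```

```text
12.17 pin [-0.09 -0.66  0.49] F_lands [-0.09  0.57 -1.41] tau [-0.08  0.14  0.03] 0.0109
12.22 pin [-0.09 -0.65  0.5 ] F_lands [-0.23  0.32 -1.06] tau [-0.09  0.23 -0.02] 0.0112
12.27 pin [-0.1  -0.59  0.49] F_lands [ 0.5   0.43 -1.33] tau [-0.    0.17 -0.06] 0.0107
```

send_rows(
  increments="0 0 0 0 0 0.0008 0; 0 0 0 0 0 0.0015 0; 0 0 0 0 0 0.0015 0; 0 0 0 0 0 0.0015 0",
)

```text
clock: 12.6
eef_pos: [0.4762, -0.2549, 0.1265]
tcp_rot: [[-0.311, 0.925, 0.217], [0.95, 0.303, 0.071], [-0.0, 0.228, -0.974]]
force: [-0.7, 0.5, -0.5]
grip_width: 0.0103
```

```bash
python3 f.py
```

```text
12.6 pin [-0.   -0.79 -0.82] F_lands [-0.55  0.72 -0.34] tau [0.01 0.21 0.01] 0.0103
12.65 pin [-0.02 -0.78 -0.82] F_lands [-0.32  1.73  0.58] tau [-0.03  0.33 -0.04] 0.0106
12.7 pin [-0.01 -0.77 -0.82] F_lands [-0.14  1.38  0.27] tau [0.02 0.22 0.04] 0.0106
```

send_rows(
  increments="0 0 0 0 0 0.0008 0; 0 0 0 0 0 0.0016 0; 0 0 0 0 0 0.002 0; 0 0 0 0 0 0.002 0; 0 0 0 0 0 0.002 0",
)

```text
clock: 13.12
eef_pos: [0.4767, -0.2548, 0.1246]
tcp_rot: [[-0.311, 0.925, 0.217], [0.95, 0.303, 0.071], [-0.0, 0.228, -0.974]]
force: [-1.3, 0.7, 1.6]
grip_width: 0.0104
```

```bash
python3 f.py; python3 - <<'E'
import cv2
from tgt import *
i=grab_frame('side');k=8
b=cv2.resize(i[280:340,290:350],None,fx=k,fy=k,interpolation=cv2.INTER_CUBIC)
cv2.imwrite('pics/fin.png',b);cv2.imwrite('pics/fin_w.png',grab_frame('wrist'))
E
```

```text
13.12 pin [ 0.03 -0.82 -2.81] F_lands [-0.62  1.05  1.81] tau [-0.04  0.36  0.02] 0.0104
13.17 pin [ 0.03 -0.85 -2.8 ] F_lands [-1.22  1.34  1.75] tau [0.03 0.36 0.05] 0.0111
13.22 pin [ 0.04 -0.84 -2.8 ] F_lands [-0.93  0.73  1.83] tau [-0.01  0.4   0.01] 0.0102
```

View pics/fin.png

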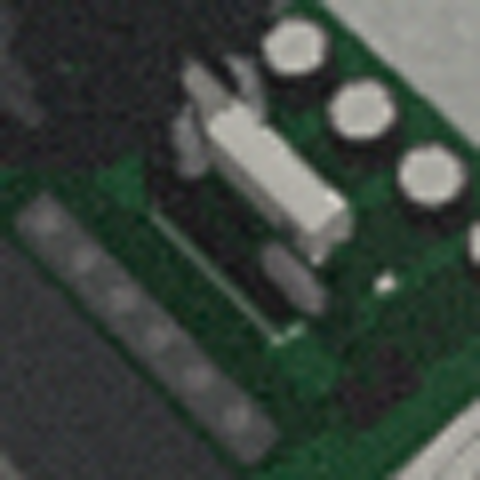

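View pics/fin_w.png

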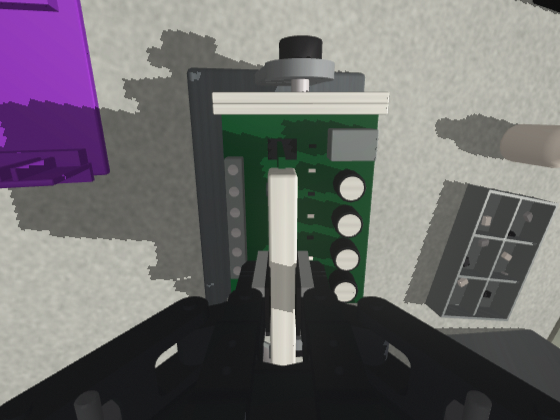

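```bash
python3 - <<'E'
import cv2
from tgt import *
b=cv2.imread('pics/fin.png');k=8;x0,y0=290,280
b=cv2.resize(b,None,fx=1.6,fy=1.25,interpolation=cv2.INTER_CUBIC);c=b.copy()
def P(l): q=proj('side',L+RL@np.array(l));return (int(((q[0]-x0+.5)*k-.5)*1.6),int(((q[1]-y0+.5)*k-.5)*1.25))
def poly(h,a,bb,col): cv2.polylines(c,[np.array([P(t) for t in [(-a,-bb,h),(a,-bb,h),(a,bb,h),(-a,bb,h)]])],True,col,1)
poly(0,.0088,.0259,(255,255,255));poly(.006,.0065,.026,(0,0,255))
for y in(-.016,0,.016):
    cv2.polylines(c,[np.array([P((u,y+v,0)) for u,v in [(-.005,-.005),(.005,-.005),(.005,.005),(-.005,.005)]])],True,(0,255,255),1)
o=np.vstack([b[150:450,100:640],c[150:450,100:640]]);cv2.imwrite('pics/ov3.png',o)
g=cv2.imread('pics/fin.png');cv2.imwrite('pics/ov4.png',np.clip(cv2.resize(g[140:360,120:350],None,fx=2.6,fy=2.6).astype(float)*2.2,0,255).astype('uint8'))
E
```

```text
(no output)
```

View pics/ov3.png

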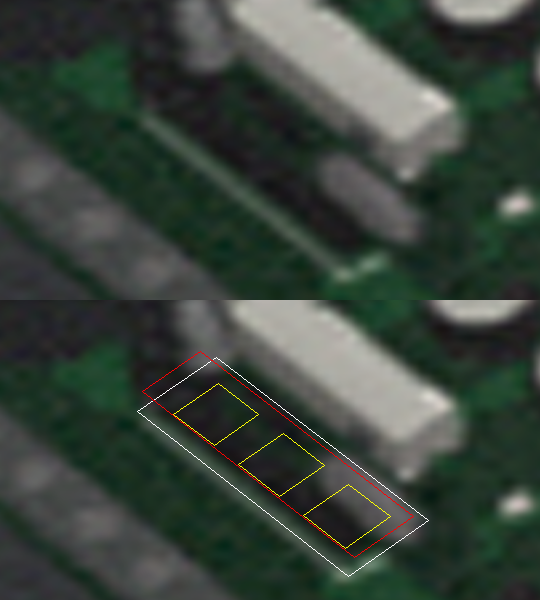

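View pics/ov4.png

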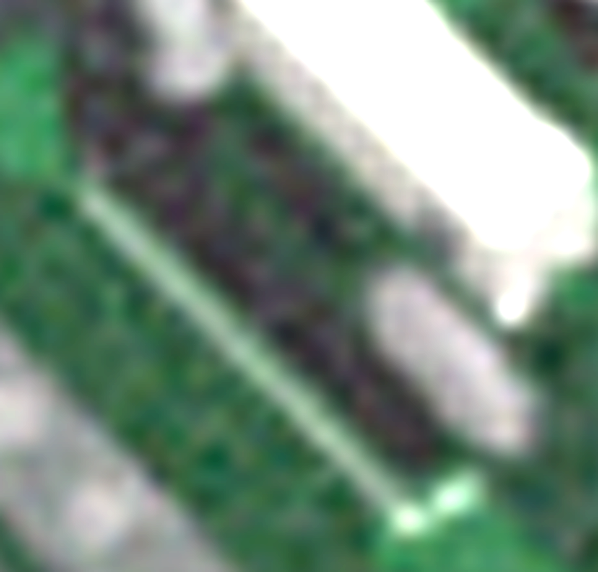

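```bash
python3 f.py | tail -1; python3 -c "
from station import *
print(sign_off())"
```

```text
13.42 pin [-0.   -0.81 -2.87] F_lands [-1.15  0.31  1.88] tau [ 0.03  0.31 -0.02] 0.0107
the job is handed in; nothing more can be done
None
```

I lifted the tester card straight up out of the far (+x) rack slot and pressed its pins onto the three lands. I handed the job in at about 13.4 s with the card still held there. The sign-off gave no verdict.

**Last checks**
- **Angle:** the tool is square to the fitted board to about 0.1°. The fit gave a tilt of about 0.23 rad and a yaw of 18.2°.
- **Pin position:** the pins came out within about 1 mm of the land centres by the arm's pose. The side picture suggests 1 to 1.5 mm off, against a 5 mm limit.
- **Pressing force:** force along the board normal rose by about 3.6 N. That means roughly 3 mm of pin travel, with stiffness close to three pins in contact. I worked the travel out from force and never measured it directly.
- **Grip:** the jaws held steady at about 10.7 mm on the rail. The spare boards were still in their slots just after the lift.

**What failed or disagreed**
- **First grasp:** it closed on air just above the rail, because the pictures showed the fingertips about 35 mm further back than the tool description says. I opened, went about 30 mm lower and gripped again.
- **Pin detection:** the network's pin positions scattered by 1 to 2 pixels, so I relied on the calibrated geometry and picture overlays.
- **Sideways force:** about 1 N remained on the card, which I left alone so as not to slide the pins.

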